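Feel for the hidden lock-plate hole and pin the drive housing

TASK

Take the steel locating pin out of its wooden stand, put it upright through the long slot in the cover of the grey drive housing, and feel along the slot with the tip until it drops into the one hole of the hidden lock plate behind the cover. Then press it fully home, so that its collar sits flat on the cover, and let go. Use a light hand: never lean on the housing with the pin by more than 45 N, and leave the things lying around where they are.

Things in the scene. Friction and masses are not known exactly. Their poses are not given: they have to be found in the camera images.
- housing: fixed grey drive housing, 60 (its x) x 114 (its y) x 60 mm high; origin: centre of its underside on the green mat, z up. Flat aluminium cover, 10 mm thick, with four corner screws and one slot along the housing's y, 13 mm wide, 49 mm long, centred in the cover. Just under it two light black dust flaps close the slot; they swing down under the pin at about 1 N. Below them lies the lock plate (see slot_top)
- slot_top (a point): middle of the slot at the cover's top, 63 mm above the desk; y along the slot. The flat hidden lock plate lies 20 mm below, 10 mm thick, with one 11.6 mm through hole on the slot's centre line, somewhere off its middle, up to 17 mm away along the slot, empty below. It stays put along y but is sprung: pressed down it yields from 3 N to 6.5 N over 5 mm, then stops hard; it springs back up round a tip over the hole
- pin: loose steel pin, 75 mm long, 0.12 kg: round shank 10 mm thick, 36 mm long, its last 1.5 mm tapered to 8.4 mm; above it a round collar 22 mm across, 5 mm thick; above that a square dark head 18 x 18 x 34 mm tall to grip by. Origin: centre of the tip's end; z along the pin to the head, x and y square to the head's flats. Starts upright in the stand, collar on the stand's top
- pin_collar (a point): centre of the underside of the pin's collar, 36 mm above the tip; level with slot_top when the pin is fully home
- pin_stand: fixed block of light wood, 42 (x) x 66 (y) x 56 mm high, on a flat white box, with two holes in its top; the pin stands in the larger one (13 mm across, 45 mm deep), 15 mm from the block's middle towards its -y. Origin: centre of its underside
- sand_block: bystander: sanding block, 46 x 80 x 28 mm, on the green mat; origin under its middle
- rest_block: bystander: small red-brown wooden rest block, 22 x 50 x 18 mm, on the green mat; origin under its middle
- whetstone: bystander: grey whetstone, 40 x 120 x 22 mm, on the right-hand table; origin under its middle

How it is judged (in metres and radians):
On the way, in this order (a step that is already met when the one before it is completed fails the run):
1. the pin is lifted out of the stand (tip more than 75 mm above the desk) (height (world z) of pin above 0.075 m), for 0.1 s.
2. the pin's tip is through the slot in the cover, at the lock plate (z of pin_collar in the frame of slot_top below 0.0185 m and x of pin_collar in the frame of slot_top between -0.008 and 0.008 m and y of pin_collar in the frame of slot_top between -0.024 and 0.024 m), for 0.1 s.
At the end, for the whole second after the job is handed in: the pin stands upright (within 0.1 rad) and still in the slot, its collar within 3 mm of flat on the cover (only possible in the hidden hole), let go (z of pin_collar in the frame of slot_top between -0.003 and 0.003 m and x of pin_collar in the frame of slot_top between -0.008 and 0.008 m and y of pin_collar in the frame of slot_top between -0.024 and 0.024 m and angle between pin's own z axis and vertical below 0.1 rad and linear speed of pin below 0.02 m/s); the robot touches nothing.
It fails at once if the pin presses on the housing or what is in it with more than 45 N (contact force between pin and housing above 45 N).
It fails at once if a bystander (sanding block, rest block, whetstone) is shifted by more than 30 mm (distance of any of sand_block, rest_block, whetstone from where it was at the start of the episode above 0.03 m).
It also fails if it takes over 58 s, if anything falls off the work surface, if the arm or the gripper's body presses on something with over 40 N, if the wrist force passes 120 N, or if a joint passes its speed limit or range.

ROBOT

A 6-joint arm with a two-finger parallel gripper is mounted at the origin on a cart in front of the work surface, level with it; the furniture and walls round the work are solid. World frame = base frame: x ahead of the robot, y to its left, z up, the work surface at z = 0. Lengths are in mm, angles in rad, forces in N, time in s.
With the tool pointing down it reaches from about 375 to 825 mm from the base axis. Payload 5.5 kg.
Tool frame: the origin (TCP) lies at the very end of the fingers, on their centre line; the grasp point (between the pads) lies 19 mm behind it; x points along the fingers, y is the direction in which the jaws open and shut, and the axes are right-handed (so a half turn about x gives the same grasp; the last joint's range is limited). The gripper opens to 85 mm and grips with 20 to 120 N. Pads are 22 mm wide; open, the fingers measure 114 mm over their backs; the gripper's body (76 mm by 85 mm) begins 54 mm behind the grasp point. The pads swing forward as they close: fully open they stand 13 mm farther back than shut.
Start: joints at [-1.287, 0.314, -0.047, 1.21, 0, 1.571], TCP at [168, -575.995, 231.299] pointing down, gripper open.
Joint ranges: [-2.67, 2.67], [-0.69, 1.73], [-1.03, 1.25], [-2.08, 2.16], [-1.42, 1.45], [-3.14, 3.14]. Speed limits (rad/s): [2.39, 2.39, 3.01, 3.14, 3.14, 3.14].

INTERFACE

Orientations are given as a unit quaternion [x, y, z, w].
In Python, from cell import r, viewer, order gives the robot as it stands.
- The arm moves only by the shell command python3 -m creep 'ROWS' [FORCE]. ROWS is JSON, a list of rows, each a list of 7 numbers: the shift along the tool's x, y, z in m, then the turn, a rotation vector about the tool's x, y, z in degrees, then the closure, from 0 (fully open) to 1 (shut). A call has 1 to 8 rows; each row is the pose to reach, as a shift and turn from the pose commanded when the call began, along the tool's axes at that moment; what a row does not reach only later rows make up. A row lasts 1/10 s, in which the tool goes at most 50 mm and 8.59 degrees, less where a joint would pass 70% of its speed; a pose out of reach is approached as far as the arm can. A call with a gripper value outside its range is refused whole. The fingers move at their own pace and stop on an object; FORCE is the grip in N (left out, the last holds). Time passes only in rows, so rows that repeat a pose let the fingers close. It gives the time, the measured TCP pose, the force and the opening at its end, in the units of the state.
- r.state(): the state, without advancing time (a new reading comes with each control period).
- viewer.capture(name): name is "side" or "top" or "wrist"; returns a dict with "image" (400x640x3 uint8, blue, green, red), "fx", "fy", "cx", "cy" (pixels), "camera_from_world" (4x4, takes a point from world to camera coordinates); the wrist camera has in their place "hand_eye" (4x4, takes a point from camera to tool coordinates, whose origin is the TCP and whose axes are the tool frame's). Camera axes: x right, y down, z forward; pixel columns grow to the right and rows downward; lengths in mm; the calibration is good to about 2 mm. A picture is of the moment at which its call begins: read the wrist's pose just before it. There is no depth.
- order.job_done(): hands the job in, once; it reports no verdict.
The state is a dict: "time": time; "q": joint angles; "qd": joint speeds; "effort": joint torques, N m; "ee_pos": TCP position; "orientation": TCP orientation; "ft_force": force on the tool from outside, world axes, zero at the start; "moment": the same for the moment, N m; "finger_gap": opening from 0.0 (shut) to 1.0 (fully open).
Only numpy, scipy, OpenCV 4.12 (cv2) and the standard library are available. Lean on these libraries where they do the work, as an engineer would, in place of code of your own. Each camera call takes 0.05 s, during which the arm holds its last target.

## Working session

There is one attempt and no reset: what is moved stays moved. The work goes in short steps, Python scripts to look and compute and a shell command to move; the robot and the scene stay as the last step left them, time stands still between calls to the robot, and variables do not carry over. Pictures are saved under pics/ and viewed, and the job is handed in when it is done.

```bash
ls; mkdir -p pics; python3 - <<'E'
from cell import r,viewer,order
import cv2
print(r.state())
for n in("side","top","wrist"):
    c=viewer.capture(n); cv2.imwrite(f"pics/{n}0.png",c["image"]); print(n,{k:v for k,v in c.items() if k!="image"})
E
```

```text
pics
{'time': 0.0, 'q': array([-1.28699512e+00,  3.14290406e-01, -4.80603691e-02,  1.21018895e+00,
       -3.05292434e-05,  1.57080574e+00]), 'qd': array([ 2.11666853e-03,  9.80466616e-04, -1.04269770e-05,  1.53218057e-03,
        6.85302575e-04, -1.62751406e-03]), 'effort': array([ 8.63181922e-04, -5.39586353e+01,  3.39754307e+01,  1.93215214e-02,
        1.88296760e-06, -8.69518772e-06]), 'ee_pos': array([ 167.83546497, -575.45677112,  230.40416407]), 'orientation': array([-0.69990199, -0.10060782,  0.70009771, -0.0993905 ]), 'ft_force': array([-0.84649161, -0.57650231,  0.15089654]), 'moment': array([-0.04625192, -0.0049194 ,  0.00629919]), 'finger_gap': 1.0008869145640962}
side {'fx': 409.2304674073259, 'fy': 409.2304674073259, 'cx': 313.8959710019014, 'cy': 193.8141799037956, 'camera_from_world': array([[ 9.84108950e-01, -1.76490001e-01, -1.95154615e-02,
        -4.19678347e+02],
       [-1.02085729e-01, -4.72428604e-01, -8.75436873e-01,
         1.27339668e+02],
       [ 1.45286192e-01,  8.63517512e-01, -4.82938328e-01,
         1.12127464e+03],
       [ 0.00000000e+00,  0.0000
[... 289 characters left out ...]
e-01,  1.65082447e-02, -1.90937939e-01,
         4.26580979e+02],
       [ 1.90875544e-01, -5.29068101e-03, -9.81599988e-01,
         1.23972761e+03],
       [ 0.00000000e+00,  0.00000000e+00,  0.00000000e+00,
         1.00000000e+00]])}
wrist {'fx': 289.07130941685307, 'fy': 289.07130941685307, 'cx': 321.3362428490595, 'cy': 199.3921924545065, 'hand_eye': array([[ 1.16270079e-04, -2.97417629e-01,  9.54747475e-01,
        -1.42498399e+02],
       [ 9.99999993e-01,  6.16056988e-05, -1.02589910e-04,
         2.72500150e-01],
       [-2.83058375e-05,  9.54747480e-01,  2.97417634e-01,
        -7.48308475e+01],
       [ 0.00000000e+00,  0.00000000e+00,  0.00000000e+00,
         1.00000000e+00]])}
```

View pics/side0.png

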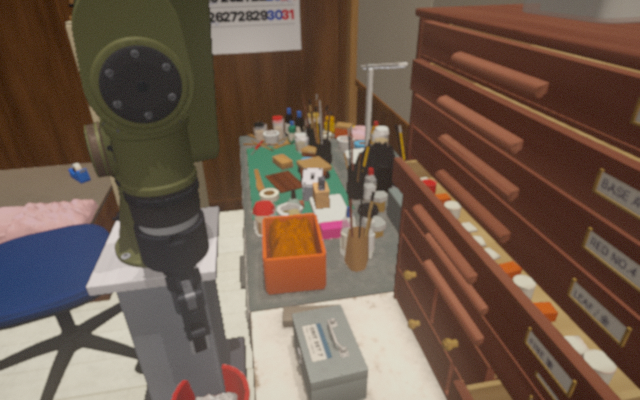

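View pics/top0.png

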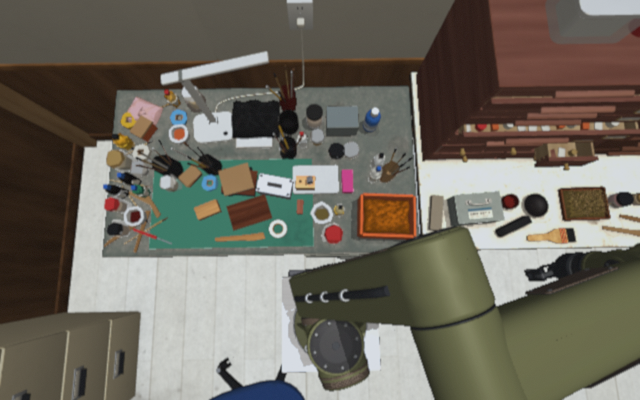

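View pics/wrist0.png

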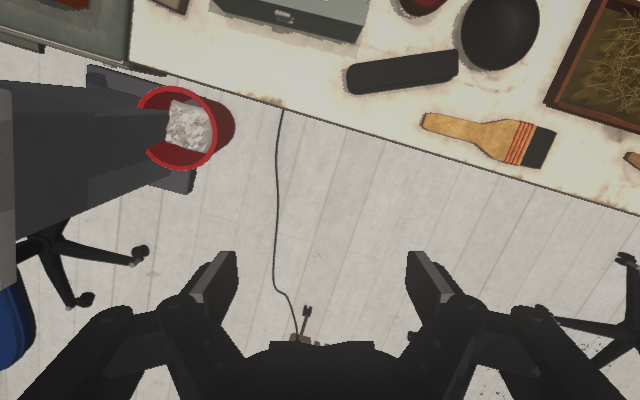

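The top picture shows the housing at about (274,185), with a dark slot, and the stand on the white box at about (304,183). I'll enlarge both pictures.

```bash
python3 - <<'E'
import cv2
i=cv2.imread("pics/top0.png")[150:220,200:350]; cv2.imwrite("pics/topz.png",cv2.resize(i,None,fx=5.3,fy=5.3,interpolation=cv2.INTER_CUBIC))
i=cv2.imread("pics/side0.png")[130:250,240:400]; cv2.imwrite("pics/sidez.png",cv2.resize(i,None,fx=5,fy=5,interpolation=cv2.INTER_CUBIC))
E
```

```text
(no output)
```

View pics/topz.png

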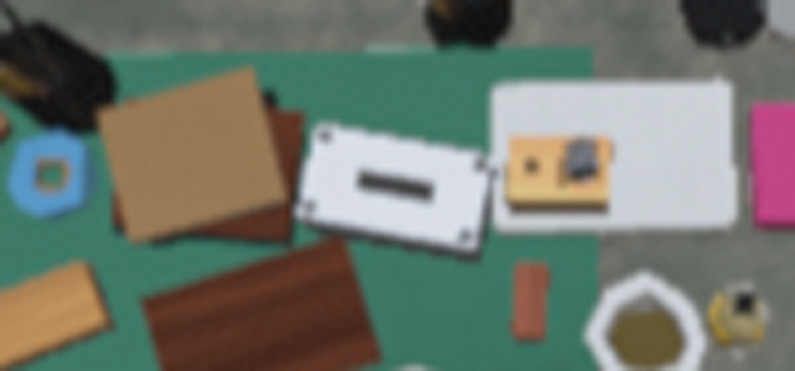

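View pics/sidez.png

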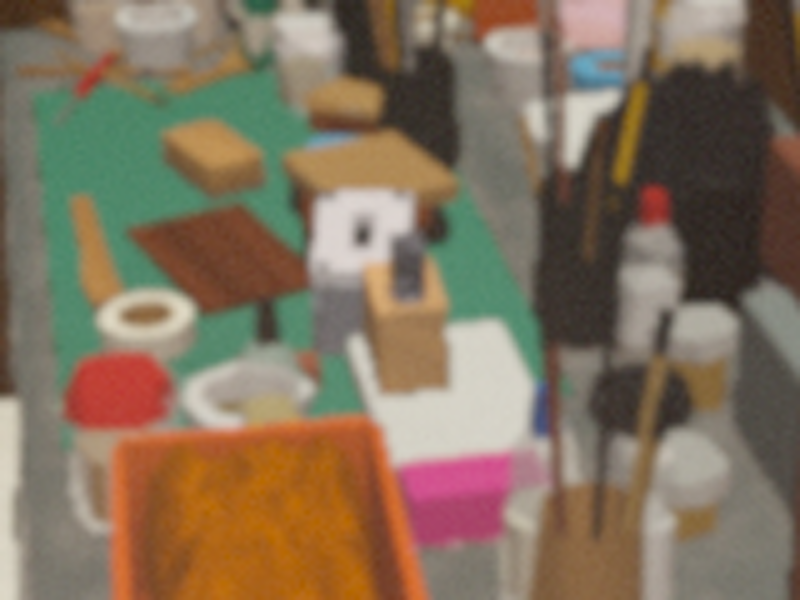

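```bash
cat > h.py <<'E'
import numpy as np
from cell import r,viewer
from scipy.spatial.transform import Rotation as R
def ray(c,uv,M=None):
    d=np.array([(uv[0]-c["cx"])/c["fx"],(uv[1]-c["cy"])/c["fy"],1.])
    if M is None: M=np.linalg.inv(c["camera_from_world"])
    d=M[:3,:3]@d; return M[:3,3],d/np.linalg.norm(d)
def atz(o,d,z): return o+d*(z-o[2])/d[2]
def tri(a,b):
    A=np.array([a[1],-b[1]]).T; t=np.linalg.lstsq(A,b[0]-a[0],rcond=None)[0]
    p=a[0]+a[1]*t[0];q=b[0]+b[1]*t[1]; return (p+q)/2,np.linalg.norm(p-q)
E
python3 - <<'E'
from h import *
t=viewer.capture("top");s=viewer.capture("side")
Z=lambda x,y:(200+x/5.3-.4,150+y/5.3-.4)
Y=lambda x,y:(240+x/5-.4,130+y/5-.4)
print("slot",[atz(*ray(t,Z(*p)),63).round(1) for p in((395,185),(358,181),(433,190))])
print("cover",[atz(*ray(t,Z(*p)),63).round(1) for p in((316,122),(493,158),(475,252),(297,217))])
print("head top tri",tri(ray(t,Z(580,147)),ray(s,Y(408,237))))
print("slot tri",tri(ray(t,Z(395,185)),ray(s,Y(362,233))))
print("stand top", [tri(ray(t,Z(*a)),ray(s,Y(*b))) for a,b in(((508,203),(365,263)),((607,205),(378,312)),((510,137),(430,252)))])
E
```

```text
slot [array([451.5, 179. ,  63. ]), array([454.4, 202.4,  63. ]), array([447.8, 155. ,  63. ])]
cover [array([493.2, 229.3,  63. ]), array([467.9, 117.1,  63. ]), array([407.6, 128.7,  63. ]), array([431.9, 240.5,  63. ])]
head top tri (array([461.60213545,  61.26511496, 114.35194428]), np.float64(0.7798234392107788))
slot tri (array([452.85488335, 179.2835704 ,  60.21984831]), np.float64(1.5602178847905517))
stand top [(array([439.65339177, 106.98454626,  75.68272077]), np.float64(7.101410400814994)), (array([436.91948101,  45.28683484,  75.21972975]), np.float64(6.084249637202264)), (array([480.24458035, 105.23090941,  79.74603687]), np.float64(5.712469987055305))]
```

```bash
cat >> h.py <<'E'
def Rt(yaw): # tool x down, tool y horizontal at yaw
    y=np.array([np.cos(yaw),np.sin(yaw),0]);x=np.array([0,0,-1.]);return np.array([x,y,np.cross(x,y)]).T
def to(p,yaw=None):
    s=r.state();C=R.from_quat(s["orientation"]).as_matrix()
    d=C.T@(np.array(p)-s["ee_pos"])/1000
    T=C if yaw is None else Rt(yaw)
    print("shift",d.round(4),"rot",np.degrees(R.from_matrix(C.T@T).as_rotvec()).round(2))
E
python3 - <<'E'
from h import *
s=r.state();C=R.from_quat(s["orientation"]).as_matrix();print(C.round(3))
for y in(np.pi/2,-np.pi/2,0): to([440,61,215],y)
E
python3 -m creep --help | head
```

```text
[[-0.     0.28  -0.96 ]
 [ 0.001 -0.96  -0.28 ]
 [-1.    -0.001  0.   ]]
shift [ 0.0163 -0.5351 -0.4395] rot [-1.6374e+02 -7.0000e-02  1.0000e-02]
shift [ 0.0163 -0.5351 -0.4395] rot [1.626e+01 1.000e-02 5.000e-02]
shift [ 0.0163 -0.5351 -0.4395] rot [-7.374e+01 -3.000e-02  4.000e-02]invalid input: not JSON, or not a number
```

```bash
python3 - <<'E'
from h import *
to([370,-300,370],-.7)
to([440,61,300],-0.0)
E
python3 -m creep '[[-0.05,-0.05,-0.05,-8,0,0,0],[-0.14,-0.205,-0.271,-33.7,0,0,0],[-0.14,-0.205,-0.271,-33.7,0,0,0],[-0.14,-0.205,-0.271,-33.7,0,0,0],[-0.14,-0.205,-0.271,-33.7,0,0,0],[-0.14,-0.205,-0.271,-33.7,0,0,0],[-0.14,-0.205,-0.271,-33.7,0,0,0],[-0.14,-0.205,-0.271,-33.7,0,0,0]]' 40
python3 - <<'E'
from h import *
to([440,61,300],-0.0)
E
```

```text
shift [-0.139  -0.2083 -0.2712] rot [-3.364e+01 -1.000e-02  5.000e-02]
shift [-0.0687 -0.5352 -0.4395] rot [-7.374e+01 -3.000e-02  4.000e-02]
time: 1.05
ee_pos: [372.9, -300.7, 373.2]
orientation: [0.641, 0.299, -0.64, 0.3]
ft_force: [0.0, -0.4, 0.1]
finger_gap: 0.996
shift [ 0.0732 -0.1804 -0.3206] rot [-3.984e+01 -2.000e-02 -1.600e-01]
```

```bash
python3 -m creep '[[0.02,-0.18,-0.32,-39.8,0,0,0],[0.02,-0.18,-0.32,-39.8,0,0,0],[0.03,-0.18,-0.32,-39.8,0,0,0],[0.05,-0.18,-0.32,-39.8,0,0,0],[0.1,-0.18,-0.32,-39.8,0,0,0],[0.123,-0.18,-0.32,-39.8,0,0,0],[0.123,-0.18,-0.32,-39.8,0,0,0],[0.123,-0.18,-0.32,-39.8,0,0,0]]'
cat >> h.py <<'E'
def wcap(name):
    import cv2
    s=r.state();c=viewer.capture("wrist");cv2.imwrite(f"pics/{name}.png",c["image"])
    T=np.eye(4);T[:3,:3]=R.from_quat(s["orientation"]).as_matrix();T[:3,3]=s["ee_pos"]
    c["M"]=T@c["hand_eye"];np.savez(f"{name}.npz",**c);return c
E
python3 - <<'E'
from h import *
wcap("w1");s=r.state();print(s["ee_pos"],s["q"])
E
```

```text
time: 1.85
ee_pos: [438.7, 59.3, 247.4]
orientation: [0.501, 0.499, -0.501, 0.499]
ft_force: [1.3, -0.5, 0.5]
finger_gap: 1.001
[437.53827178  63.94990521 243.19056643] [ 0.14184838  0.01463031 -0.37675454  1.18331722  0.00438636  1.71249696]
```

View pics/w1.png

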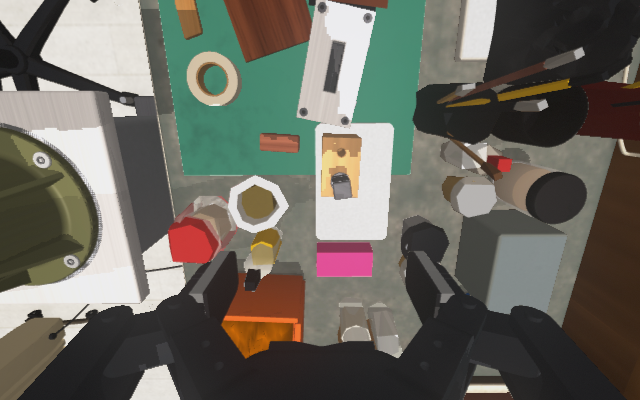

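```bash
python3 - <<'E'
import cv2
from h import *
wcap("w2");print(r.state()["ee_pos"],r.state()["qd"].round(3))
i=cv2.imread("pics/w2.png")
cv2.imwrite("pics/w2a.png",cv2.resize(i[0:130,260:420],None,fx=4.5,fy=4.5,interpolation=cv2.INTER_CUBIC))
cv2.imwrite("pics/w2b.png",cv2.resize(i[115:215,290:420],None,fx=6,fy=6,interpolation=cv2.INTER_CUBIC))
E
```

```text
[436.99887354  61.10342467 244.83614058] [-0.072 -0.034  0.052  0.072 -0.046 -0.065]
```

View pics/w2a.png

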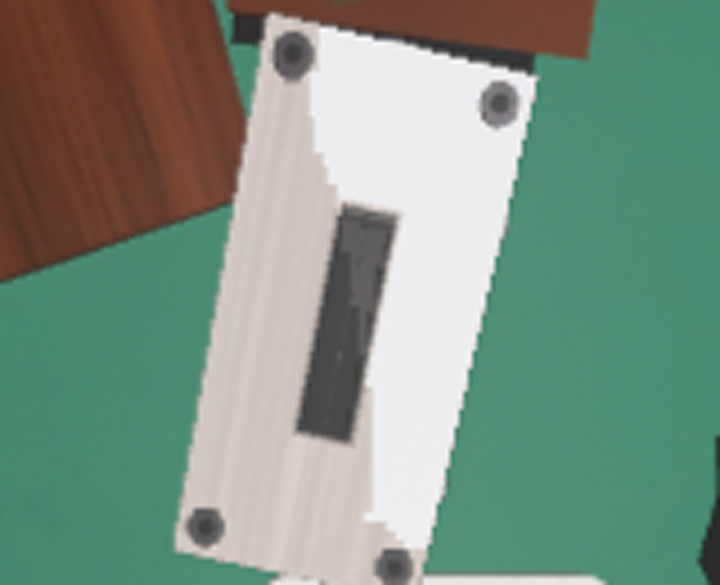

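View pics/w2b.png

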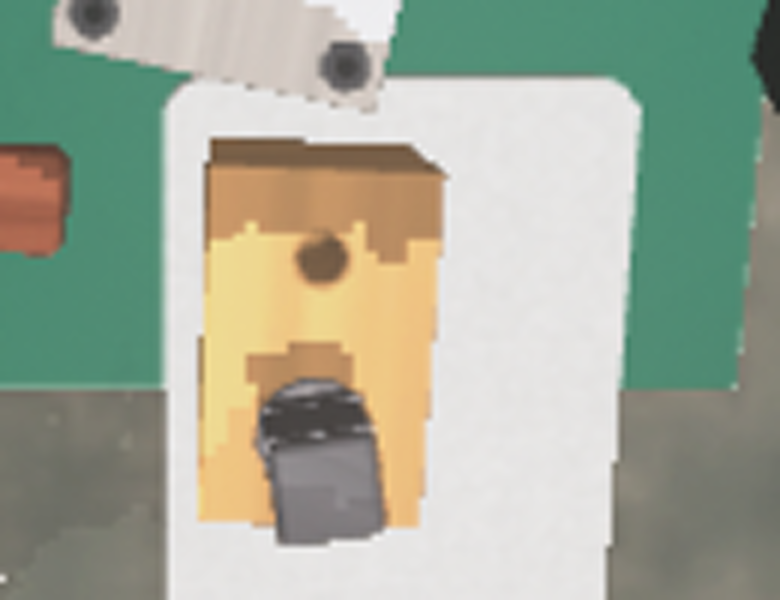

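```bash
python3 - <<'E'
from h import *
c=dict(np.load("w2.npz"))
A=lambda p:(260+p[0]/4.5-.4,p[1]/4.5-.4)
B=lambda p:(290+p[0]/6-.42,115+p[1]/6-.42)
def ps(L,f,z):
    P=np.array([atz(*ray(c,f(p),c["M"]),z) for p in L]);print(P[:,:2].round(1).tolist(),"mean",P.mean(0).round(1));return P
P=ps([(293,55),(499,103),(394,568),(205,527)],A,63)
d=(P[0]+P[1]-P[2]-P[3])/2;print("yaw",np.arctan2(-d[0],d[1]),np.linalg.norm(d))
P=ps([(343,203),(399,213),(350,441),(297,431)],A,63)
d=(P[0]+P[1]-P[2]-P[3])/2;print("yaw",np.arctan2(-d[0],d[1]),np.linalg.norm(d))
for z in(113,116,119):
    P=ps([(270,450),(376,435),(385,530),(278,545)],B,z);e=(P[1]+P[2]-P[0]-P[3])/2;print(np.arctan2(e[1],e[0]),np.linalg.norm(e))
ps([(203,240),(440,240),(420,525),(199,520)],B,77)
ps([(320,258)],B,77)
E
```

```text
[[439.0, 230.8], [484.0, 221.6], [463.7, 123.0], [418.3, 132.5]] mean [451.2 177.   63. ]
yaw -0.20526320033788756 100.54754803224026
[[450.2, 202.0], [462.8, 200.0], [452.6, 151.9], [440.2, 154.1]] mean [451.5 177.   63. ]
yaw -0.20737119197190795 49.043997928550915
[[448.9, 65.0], [466.1, 67.5], [468.1, 51.3], [450.4, 48.7]] mean [458.3  58.1 113. ]
0.14775028450583552 17.600129704023985
[[448.7, 65.8], [465.7, 68.3], [467.7, 52.3], [450.3, 49.7]] mean [458.1  59.  116. ]
0.1477502845058361 17.406703584812092
[[448.6, 66.6], [465.4, 69.1], [467.4, 53.2], [450.1, 50.7]] mean [457.9  59.9 119. ]
0.14775028450583663 17.213277465600253
[[438.0, 93.9], [480.1, 93.9], [478.6, 40.8], [437.4, 41.7]] mean [458.5  67.6  77. ]
[[458.9, 90.7]] mean [458.9  90.7  77. ]
```

```bash
python3 - <<'E'
from h import *
s=r.state();print(s["time"],s["ee_pos"],s["qd"].round(3)); to([458.2,59.2,86],.15)
E
```

```text
1.95 [436.99887354  61.10342467 244.83614058] [-0.072 -0.034  0.052  0.072 -0.046 -0.065]
shift [0.1587 0.022  0.0021] rot [-8.5  -0.07  0.29]
```

```bash
python3 -m creep '[[0.04,0.01,0.002,-4,0,0,0],[0.08,0.021,0.002,-8.5,0,0,0],[0.1,0.021,0.002,-8.5,0,0,0],[0.1,0.021,0.002,-8.5,0,0,0],[0.1,0.021,0.002,-8.5,0,0,0]]'
python3 - <<'E'
from h import *
import cv2
to([458.2,59.2,86],.15)
wcap("w3");s=r.state();print(s["ee_pos"],s["qd"].round(3)); to([458.2,59.2,86],.15)
i=cv2.imread("pics/w3.png");cv2.imwrite("pics/w3a.png",cv2.resize(i[150:350,220:440],None,fx=3.5,fy=3,interpolation=cv2.INTER_CUBIC))
E
```

```text
time: 2.45
ee_pos: [459.9, 54.9, 149.0]
orientation: [0.463, 0.535, -0.463, 0.535]
ft_force: [-0.7, 0.6, 0.4]
finger_gap: 0.999
shift [ 0.063  -0.001  -0.0045] rot [-0.38  0.01  0.01]
[460.64339974  55.08047596 149.76483118] [ 0.004 -0.012  0.012 -0.004  0.     0.001]
shift [ 0.0638 -0.0019 -0.0044] rot [-0.37  0.01 -0.1 ]
```

View pics/w3a.png

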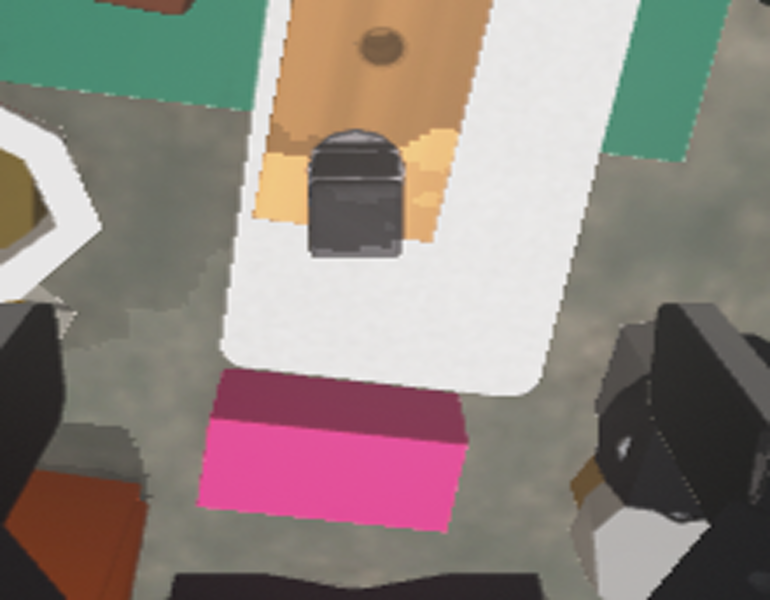

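```bash
python3 - <<'E'
from h import *
c=dict(np.load("w3.npz"))
B=lambda p:(220+p[0]/3.5-.4,150+p[1]/3-.4)
for z in(113,116,119):
    P=np.array([atz(*ray(c,B(p),c["M"]),z) for p in[(308,180),(403,180),(402,257),(310,257)]])
    print(P.mean(0).round(1),np.linalg.norm((P[1]+P[2]-P[0]-P[3])/2),np.linalg.norm((P[1]-P[2]-P[3]+P[0])/2)); p=P.mean(0)
to([457.7,58.7,86],.15)
E
```

```text
[458.1  58.5 113. ] 17.721994686687395 18.295385546136625
[458.   59.7 116. ] 17.424179621683578 17.987934746606452
[457.8  60.9 119. ] 17.126364556679768 17.680483947076265
shift [ 0.0638 -0.0025 -0.004 ] rot [-0.37  0.01 -0.1 ]
```

```bash
python3 -m creep '[[0.025,-0.002,-0.0045,0,0,0,0],[0.045,-0.002,-0.0045,0,0,0,0],[0.06,-0.002,-0.0045,0,0,0,0],[0.064,-0.002,-0.0045,0,0,0,0],[0.064,-0.002,-0.0045,0,0,0,0],[0.064,-0.002,-0.0045,0,0,0,0]]'
python3 - <<'E'
from h import *
import cv2
c=wcap("w4");s=r.state();print(s["ee_pos"],s["qd"].round(3)); to([458,59.3,86],.15)
E
```

```text
time: 3.1
ee_pos: [458.4, 59.6, 85.8]
orientation: [0.463, 0.534, -0.462, 0.535]
ft_force: [0.5, -0.7, -0.4]
finger_gap: 0.998
[458.37726902  59.63151697  85.70514762] [ 0.003  0.002 -0.005 -0.002  0.    -0.   ]
shift [-0.0003 -0.0004  0.0003] rot [-0.34  0.   -0.13]
```

View pics/w4.png

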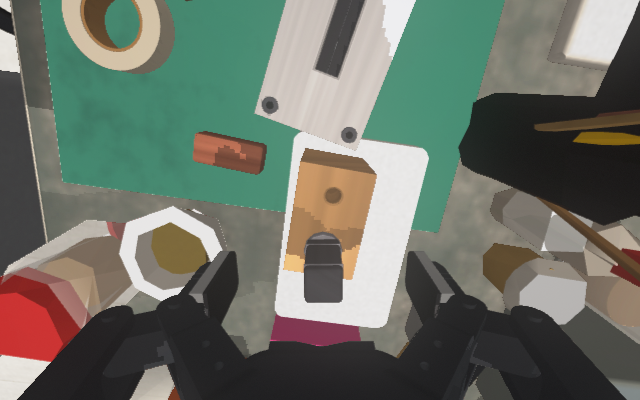

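The head at (323,275) is midway between the pads at (225,275) and (420,275), so I'm closing now.

```bash
python3 -m creep '[[0,0,0,0,0,0,0.5],[0,0,0,0,0,0,1],[0,0,0,0,0,0,1],[0,0,0,0,0,0,1],[0,0,0,0,0,0,1],[0,0,0,0,0,0,1],[0,0,0,0,0,0,1],[0,0,0,0,0,0,1]]' 80
python3 - <<'E'
from h import *
c=wcap("w5");s=r.state();print(s["ee_pos"],s["ft_force"],s["finger_gap"])
E
```

```text
time: 3.95
ee_pos: [457.5, 59.6, 84.6]
orientation: [0.463, 0.535, -0.463, 0.535]
ft_force: [-0.6, 0.2, 5.0]
finger_gap: 0.198
[457.51964272  59.59540401  84.59517555] [-0.42692598  0.05514694  5.79567973] 0.19989618899670195
```

View pics/w5.png

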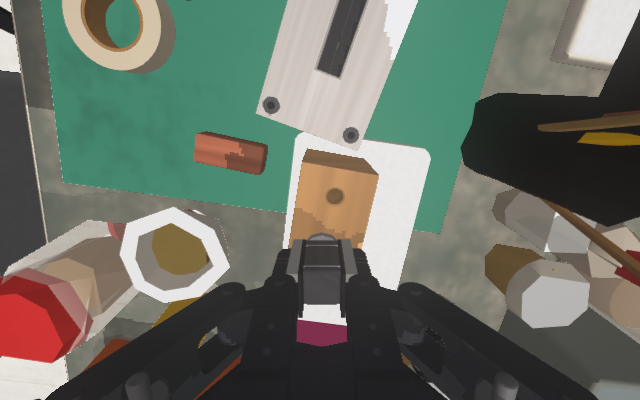

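Gripped: the opening is 0.20, about 17 mm. Lifting straight up.

```bash
python3 -m creep '[[-0.005,0,0,0,0,0,1],[-0.02,0,0,0,0,0,1],[-0.04,0,0,0,0,0,1],[-0.06,0,0,0,0,0,1],[-0.07,0,0,0,0,0,1],[-0.075,0,0,0,0,0,1],[-0.075,0,0,0,0,0,1],[-0.075,0,0,0,0,0,1]]' 80
python3 - <<'E'
from h import *
import cv2
c=wcap("w6");s=r.state();print(s["ee_pos"],s["ft_force"],s["finger_gap"])
to([451.4,177,159.5],-.206)
cv2.imwrite("pics/w6a.png",cv2.resize(cv2.imread("pics/w6.png")[100:330,200:440],None,fx=3,fy=2.5))
t=viewer.capture("side")
cv2.imwrite("pics/side1.png",cv2.resize(t["image"][130:250,240:400],None,fx=5,fy=5,interpolation=cv2.INTER_CUBIC))
E
```

```text
time: 4.8
ee_pos: [456.5, 59.5, 158.4]
orientation: [0.462, 0.535, -0.463, 0.534]
ft_force: [-0.1, -0.7, -1.4]
finger_gap: 0.197
[456.41877634  59.46254327 158.3224686 ] [-0.50182555 -0.20396651 -2.02315434] 0.18909028739596195
shift [-0.0012  0.0119 -0.117 ] rot [2.006e+01 1.000e-02 1.000e-01]
```

View pics/w6a.png

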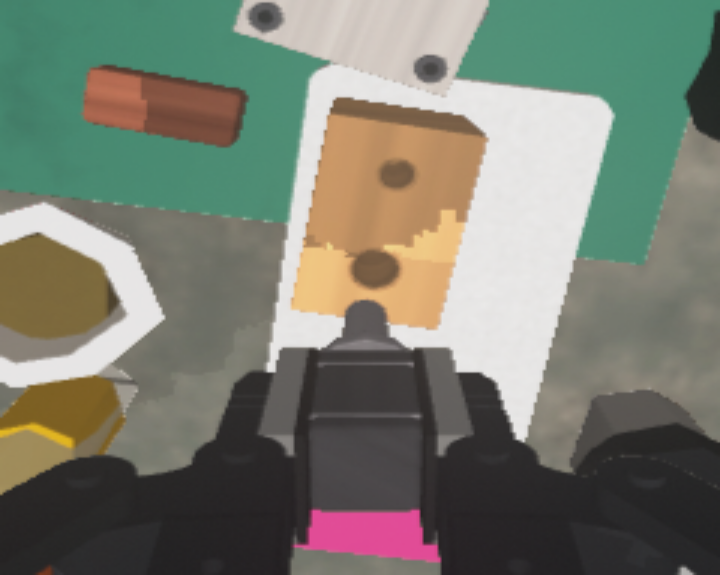

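View pics/side1.png

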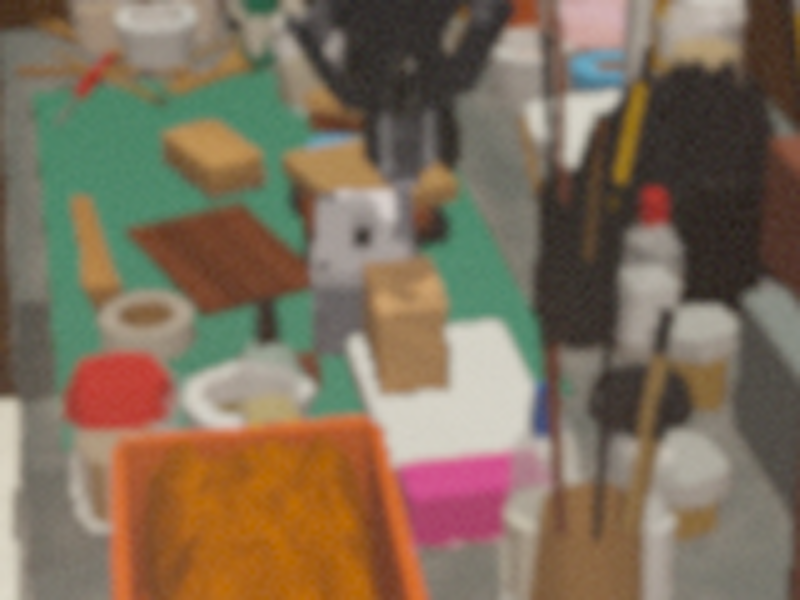

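```bash
python3 - <<'E'
from h import *
to([447.9,160.4,130],-.206)
E
```

```text
shift [ 0.0283  0.0061 -0.1011] rot [2.007e+01 2.000e-02 1.000e-01]
```

```bash
python3 -m creep '[[0,0.003,-0.04,7,0,0,1],[0,0.006,-0.08,14,0,0,1],[0.01,0.006,-0.1,20.1,0,0,1],[0.02,0.006,-0.101,20.1,0,0,1],[0.027,0.006,-0.101,20.1,0,0,1],[0.028,0.006,-0.101,20.1,0,0,1],[0.028,0.006,-0.101,20.1,0,0,1]]' 80
python3 - <<'E'
from h import *
import cv2
c=wcap("w7");s=r.state();print(s["ee_pos"],s["ft_force"],s["qd"].round(3))
to([447.9,160.4,130],-.206)
cv2.imwrite("pics/w7a.png",cv2.resize(cv2.imread("pics/w7.png")[130:330,240:400],None,fx=4,fy=3))
E
```

```text
time: 5.6
ee_pos: [448.4, 159.3, 130.9]
orientation: [-0.549, -0.446, 0.549, -0.446]
ft_force: [0.6, -0.2, -1.8]
finger_gap: 0.192
[448.74664257 159.49389266 131.31464179] [ 0.31368745 -0.42339658 -0.71678029] [ 0.001 -0.005  0.01   0.001 -0.     0.003]
shift [ 0.0013 -0.001  -0.0007] rot [-0.09  0.02  0.01]
```

View pics/w7a.png

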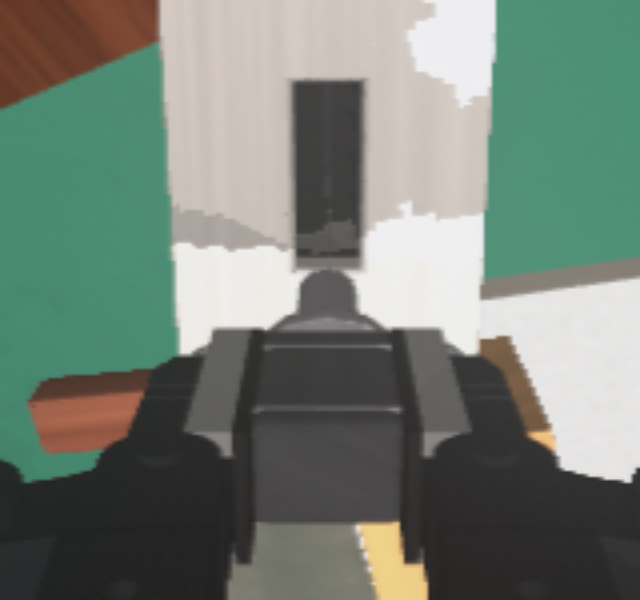

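```bash
python3 - <<'E'
from h import *
c=dict(np.load("w7.npz"))
B=lambda p:(240+p[0]/4-.4,130+p[1]/3-.4)
P=np.array([atz(*ray(c,B(p),c["M"]),63) for p in[(292,80),(364,80),(364,269),(291,269)]])
print(P.round(1),P.mean(0)); d=(P[0]+P[1]-P[2]-P[3])/2;print(np.arctan2(-d[0],d[1]),np.linalg.norm(d),np.linalg.norm(P[1]-P[0]),np.linalg.norm(P[2]-P[3]))
# pin: predicted tip pixel for axis under TCP, several offsets
W=np.linalg.inv(c["M"]); s=r.state()
C=R.from_quat(s["orientation"]).as_matrix()
for L in (40,44,48):
  for dz in (0,):
    p=s["ee_pos"]+C@np.array([L,0,dz-5]); q=W[:3,:3]@p+W[:3,3]
    u=c["fx"]*q[0]/q[2]+c["cx"];v=c["fy"]*q[1]/q[2]+c["cy"];print(L,((u-240+.4)*4,(v-130+.4)*3))
h=np.mean(P,0); Y=np.array([-np.sin(-.206),np.cos(-.206),0]);X=np.array([Y[1],-Y[0],0])
print("tcp in slot frame",(s["ee_pos"]-h)@X,(s["ee_pos"]-h)@Y)
E
```

```text
[[449.9 202.5  63. ]
 [462.8 199.8  63. ]
 [453.1 151.6  63. ]
 [439.2 154.5  63. ]] [451.24813232 177.10079093  63.        ]
-0.20894553676713143 49.126430073651264 13.10908595085541 14.216403617255196
40 (np.float64(334.71020019788364), np.float64(265.7788709664523))
44 (np.float64(334.57085859843676), np.float64(259.48375549369416))
48 (np.float64(334.4367776056778), np.float64(253.42630147083986))
tcp in slot frame 1.1528221324733199 -17.746304374145893
```

```bash
python3 -m creep '[[0.005,0,-0.003,0,0,0,1],[0.01,0,-0.003,0,0,0,1],[0.014,0,-0.003,0,0,0,1],[0.016,0,-0.003,0,0,0,1],[0.016,0,-0.003,0,0,0,1]]' 80
python3 - <<'E'
from h import *
import cv2
c=wcap("w8");s=r.state();print(s["ee_pos"],s["ft_force"],s["qd"].round(3))
cv2.imwrite("pics/w8a.png",cv2.resize(cv2.imread("pics/w8.png")[130:330,240:400],None,fx=4,fy=3))
E
```

```text
time: 6.15
ee_pos: [448.9, 163.2, 114.9]
orientation: [-0.549, -0.446, 0.549, -0.446]
ft_force: [-0.1, -0.7, -1.6]
finger_gap: 0.197
[449.05959371 163.21907944 115.1072234 ] [-0.69211728  0.09122946 -0.95175636] [ 0.001 -0.004  0.005  0.002  0.    -0.   ]
```

View pics/w8a.png

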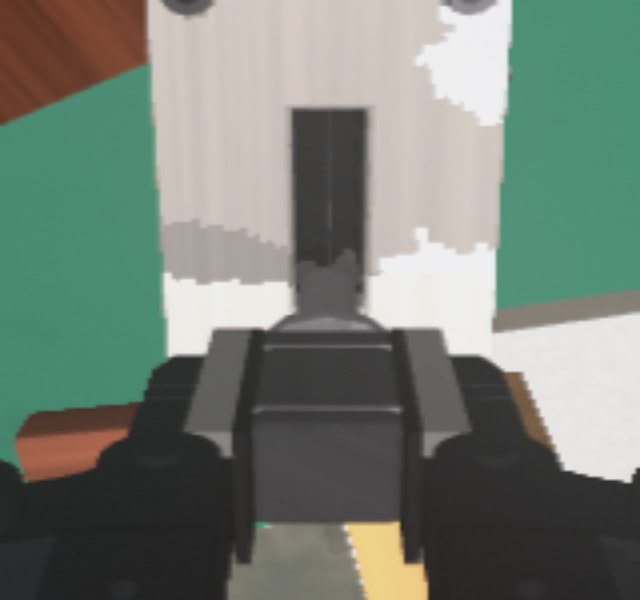

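```bash
python3 -m creep '[[0.003,0.0004,0,0,0,0,1],[0.006,0.0004,0,0,0,0,1],[0.008,0.0004,0,0,0,0,1],[0.010,0.0004,0,0,0,0,1],[0.010,0.0004,0,0,0,0,1]]' 80; python3 -m creep '[[0.002,0,0,0,0,0,1],[0.004,0,0,0,0,0,1],[0.005,0,0,0,0,0,1],[0.005,0,0,0,0,0,1]]'
```

```text
time: 6.7
ee_pos: [449.4, 163.2, 105.0]
orientation: [-0.549, -0.446, 0.549, -0.446]
ft_force: [-0.1, -1.0, -1.6]
finger_gap: 0.198
time: 7.1
ee_pos: [449.5, 163.2, 100.1]
orientation: [-0.549, -0.446, 0.549, -0.446]
ft_force: [-0.3, 0.9, -1.2]
finger_gap: 0.199
```

```bash
python3 -m creep '[[0.002,0,0,0,0,0,1],[0.004,0,0,0,0,0,1],[0.005,0,0,0,0,0,1],[0.005,0,0,0,0,0,1]]'; python3 -m creep '[[0.002,0,0,0,0,0,1],[0.004,0,0,0,0,0,1],[0.004,0,0,0,0,0,1]]'; python3 -m creep '[[0.001,0,0,0,0,0,1],[0.002,0,0,0,0,0,1],[0.002,0,0,0,0,0,1]]'
```

```text
time: 7.5
ee_pos: [449.7, 163.3, 95.3]
orientation: [0.549, 0.446, -0.549, 0.446]
ft_force: [0.5, 0.1, 0.4]
finger_gap: 0.198
time: 7.8
ee_pos: [449.4, 163.2, 90.9]
orientation: [-0.549, -0.446, 0.549, -0.446]
ft_force: [0.7, -0.1, -2.4]
finger_gap: 0.19
time: 8.1
ee_pos: [449.4, 163.1, 89.0]
orientation: [-0.549, -0.446, 0.549, -0.446]
ft_force: [-1.1, 1.2, -2.1]
finger_gap: 0.196
```

```bash
for i in 1; do :; done; python3 -m creep '[[0.001,0,0,0,0,0,1],[0.002,0,0,0,0,0,1],[0.002,0,0,0,0,0,1]]'; python3 -m creep '[[0.001,0,0,0,0,0,1],[0.002,0,0,0,0,0,1],[0.002,0,0,0,0,0,1]]'; python3 - <<'E'
from h import *
import cv2
c=wcap("w9")
for i in range(4): print(r.state()["ft_force"].round(2)); viewer.capture("top")
cv2.imwrite("pics/w9a.png",cv2.resize(cv2.imread("pics/w9.png")[130:330,240:400],None,fx=4,fy=3))
E
```

```text
time: 8.4
ee_pos: [449.7, 163.2, 87.4]
orientation: [0.549, 0.446, -0.549, 0.446]
ft_force: [0.0, -0.9, 0.8]
finger_gap: 0.195
time: 8.7
ee_pos: [449.7, 163.2, 85.4]
orientation: [0.549, 0.446, -0.549, 0.446]
ft_force: [-0.5, -0.7, 2.8]
finger_gap: 0.196
[-0.51 -0.75  2.71]
[-0.79 -0.31  2.74]
[-0.51 -1.13  2.08]
[-1.09 -1.19  2.29]
```

View pics/w9a.png

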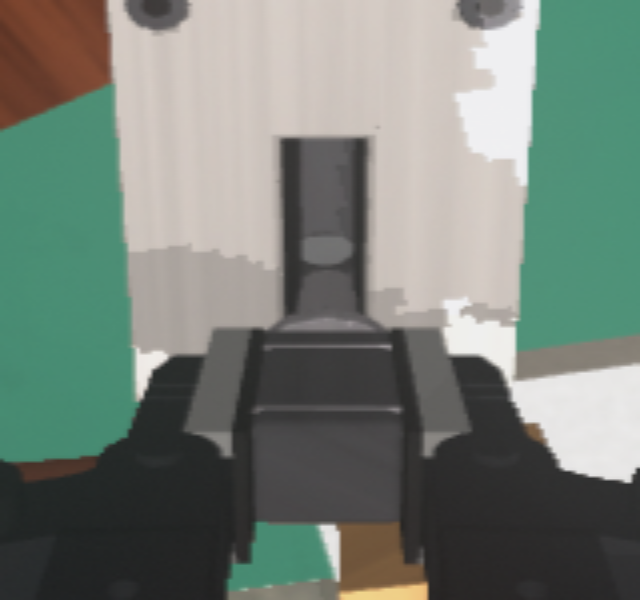

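```bash
python3 - <<'E'
from h import *
import cv2
c=dict(np.load("w9.npz"))
g=c["image"]; cv2.imwrite("pics/w9b.png",cv2.resize(g[170:245,300:340],None,fx=14,fy=8,interpolation=cv2.INTER_NEAREST))
B=lambda p:(240+p[0]/4-.4,130+p[1]/3-.4)
s=r.state();Y=np.array([-np.sin(-.206),np.cos(-.206),0]);X=np.array([Y[1],-Y[0],0])
for z in(43,41):
  for p in((327,250),(301,250),(353,250),(327,234),(327,266)):
    q=atz(*ray(c,B(p),c["M"]),z); print(z,p,q.round(1),"rel tcp",((q-s["ee_pos"])@X).round(1),((q-s["ee_pos"])@Y).round(1))
E
```

```text
43 (327, 250) [450.5 171.2  43. ] rel tcp -0.9 8.0
43 (301, 250) [446.1 172.1  43. ] rel tcp -5.3 8.0
43 (353, 250) [454.8 170.3  43. ] rel tcp 3.5 8.0
43 (327, 234) [451.2 175.   43. ] rel tcp -0.9 11.8
43 (327, 266) [449.7 167.4  43. ] rel tcp -0.9 4.1
41 (327, 250) [450.3 170.5  41. ] rel tcp -0.9 7.3
41 (301, 250) [445.9 171.4  41. ] rel tcp -5.3 7.3
41 (353, 250) [454.7 169.6  41. ] rel tcp 3.6 7.3
41 (327, 234) [451.1 174.3  41. ] rel tcp -0.9 11.1
41 (327, 266) [449.5 166.7  41. ] rel tcp -0.9 3.3
```

View pics/w9b.png

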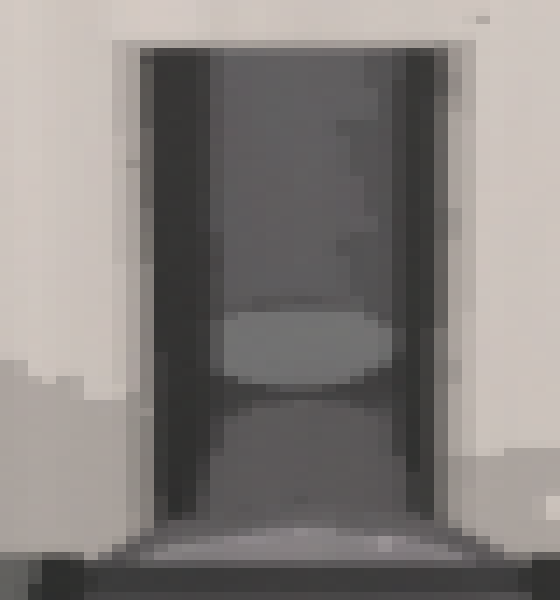

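```bash
python3 -m creep '[[0.0005,0,-0.001,0,0,0,1],[0.0005,0,-0.002,0,0,0,1],[0.0005,0,-0.003,0,0,0,1],[0.0005,0,-0.003,0,0,0,1]]'; for i in 1; do python3 -m creep '[[0,0,-0.001,0,0,0,1],[0,0,-0.001,0,0,0,1]]'; done;  python3 -m creep '[[0,0,-0.001,0,0,0,1],[0,0,-0.001,0,0,0,1]]'; python3 -m creep '[[0,0,-0.001,0,0,0,1],[0,0,-0.001,0,0,0,1]]'
```

```text
time: 9.35
ee_pos: [450.3, 166.0, 84.7]
orientation: [-0.549, -0.446, 0.549, -0.446]
ft_force: [-1.6, -3.6, 3.7]
finger_gap: 0.195
time: 9.55
ee_pos: [450.5, 167.2, 84.8]
orientation: [0.549, 0.446, -0.549, 0.446]
ft_force: [-0.6, -3.2, 3.0]
finger_gap: 0.197
time: 9.75
ee_pos: [450.7, 168.3, 84.8]
orientation: [0.549, 0.446, -0.549, 0.446]
ft_force: [-0.9, -2.7, 2.9]
finger_gap: 0.199
time: 9.95
ee_pos: [450.9, 170.0, 84.6]
orientation: [0.549, 0.446, -0.548, 0.445]
ft_force: [-0.1, 0.8, -1.1]
finger_gap: 0.2
```

The force dropped at y=170, so the tip is over the hole. I'll press down gently.

```bash
python3 -m creep '[[0.001,0,-0.0004,0,0,0,1],[0.002,0,-0.0004,0,0,0,1],[0.002,0,-0.0004,0,0,0,1]]'; python3 -m creep '[[0.001,0,0,0,0,0,1],[0.002,0,0,0,0,0,1],[0.002,0,0,0,0,0,1]]'
```

```text
time: 10.25
ee_pos: [450.8, 169.8, 82.5]
orientation: [0.549, 0.446, -0.549, 0.446]
ft_force: [0.2, -0.1, -1.6]
finger_gap: 0.197
time: 10.55
ee_pos: [450.8, 169.5, 80.6]
orientation: [-0.549, -0.446, 0.549, -0.446]
ft_force: [-0.3, 0.3, -1.0]
finger_gap: 0.194
```

```bash
python3 -m creep '[[0.002,0,0,0,0,0,1],[0.004,0,0,0,0,0,1],[0.005,0,0,0,0,0,1],[0.005,0,0,0,0,0,1]]'; python3 -m creep '[[0.001,0,0,0,0,0,1],[0.002,0,0,0,0,0,1],[0.002,0,0,0,0,0,1]]';  python3 -m creep '[[0.001,0,0,0,0,0,1],[0.0015,0,0,0,0,0,1],[0.0015,0,0,0,0,0,1]]'
```

```text
time: 10.95
ee_pos: [450.8, 169.4, 75.5]
orientation: [-0.549, -0.446, 0.549, -0.446]
ft_force: [-0.1, 0.3, -0.6]
finger_gap: 0.194
time: 11.25
ee_pos: [450.9, 169.5, 73.7]
orientation: [-0.549, -0.446, 0.549, -0.446]
ft_force: [0.0, 0.7, -2.1]
finger_gap: 0.199
time: 11.55
ee_pos: [450.9, 169.5, 72.2]
orientation: [-0.549, -0.446, 0.549, -0.446]
ft_force: [0.4, -0.4, -1.4]
finger_gap: 0.2
```

```bash
python3 -m creep '[[0.0005,0,0,0,0,0,1],[0.001,0,0,0,0,0,1],[0.001,0,0,0,0,0,1]]'; python3 -m creep '[[0.0005,0,0,0,0,0,1],[0.001,0,0,0,0,0,1],[0.001,0,0,0,0,0,1]]'
python3 - <<'E'
from h import *
import cv2
c=wcap("w10")
cv2.imwrite("pics/w10a.png",cv2.resize(cv2.imread("pics/w10.png")[130:330,240:400],None,fx=4,fy=3))
E
```

```text
time: 11.85
ee_pos: [451.0, 169.5, 71.6]
orientation: [0.549, 0.446, -0.549, 0.446]
ft_force: [-0.5, -1.1, 4.3]
finger_gap: 0.197
time: 12.15
ee_pos: [451.0, 169.5, 71.5]
orientation: [0.549, 0.446, -0.549, 0.446]
ft_force: [-4.7, -1.2, 13.8]
finger_gap: 0.195
```

View pics/w10a.png

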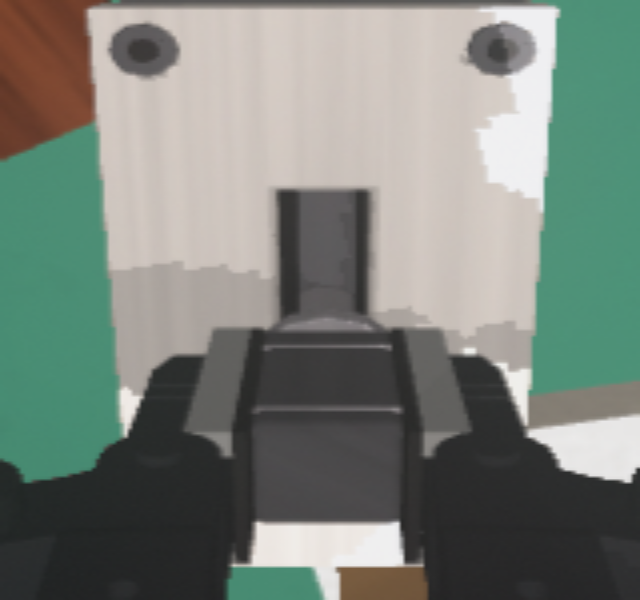

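Firm stop at about 15 N, 14–15 mm below plate contact, which matches fully home. I'll ease off and open.

```bash
python3 -m creep '[[-0.0008,0,0,0,0,0,1],[-0.0008,0,0,0,0,0,1],[-0.0008,0,0,0,0,0,0.8],[-0.0008,0,0,0,0,0,0.6],[-0.0008,0,0,0,0,0,0.45],[-0.0008,0,0,0,0,0,0.45],[-0.0008,0,0,0,0,0,0.45]]' 
python3 - <<'E'
from h import *
import cv2
c=wcap("w11");print(r.state()["ft_force"])
cv2.imwrite("pics/w11a.png",cv2.resize(cv2.imread("pics/w11.png")[130:330,220:420],None,fx=4,fy=3))
E
```

```text
time: 12.9
ee_pos: [450.9, 169.5, 70.9]
orientation: [-0.549, -0.446, 0.549, -0.446]
ft_force: [0.5, -0.4, -0.2]
finger_gap: 0.556
[-0.33703113 -0.06241414  0.08576287]
```

View pics/w11a.png

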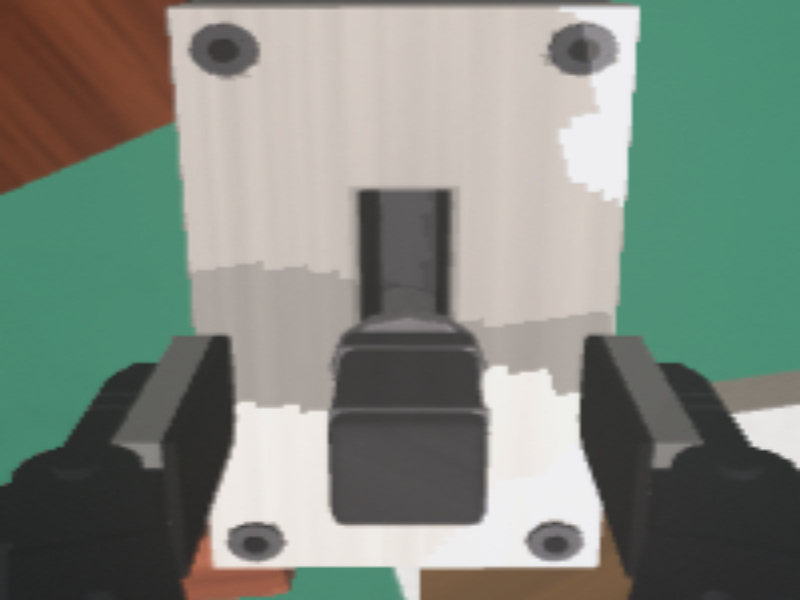

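```bash
python3 -m creep '[[-0.01,0,0,0,0,0,0.45],[-0.03,0,0,0,0,0,0.3],[-0.06,0,0,0,0,0,0.2],[-0.1,0,0,0,0,0,0.1],[-0.12,0,0,0,0,0,0],[-0.12,0,0,0,0,0,0],[-0.12,0,0,0,0,0,0]]' 
python3 - <<'E'
from h import *
import cv2
c=wcap("w12");s=r.state();print(s["ee_pos"],s["ft_force"])
cv2.imwrite("pics/w12a.png",cv2.resize(cv2.imread("pics/w12.png")[60:200,260:400],None,fx=5,fy=4,interpolation=cv2.INTER_CUBIC))
t=viewer.capture("side")
cv2.imwrite("pics/side2.png",cv2.resize(t["image"][150:220,270:350],None,fx=8,fy=8,interpolation=cv2.INTER_CUBIC))
t=viewer.capture("top")
cv2.imwrite("pics/top2.png",cv2.resize(t["image"][150:220,200:350],None,fx=5.3,fy=5.3,interpolation=cv2.INTER_CUBIC))
E
```

```text
time: 13.65
ee_pos: [451.2, 169.6, 191.6]
orientation: [0.549, 0.446, -0.548, 0.446]
ft_force: [-0.8, -0.0, 0.2]
finger_gap: 1.0
[450.49598748 169.30750801 190.6547585 ] [-0.16197619 -0.49357528 -0.59182151]
```

View pics/w12a.png

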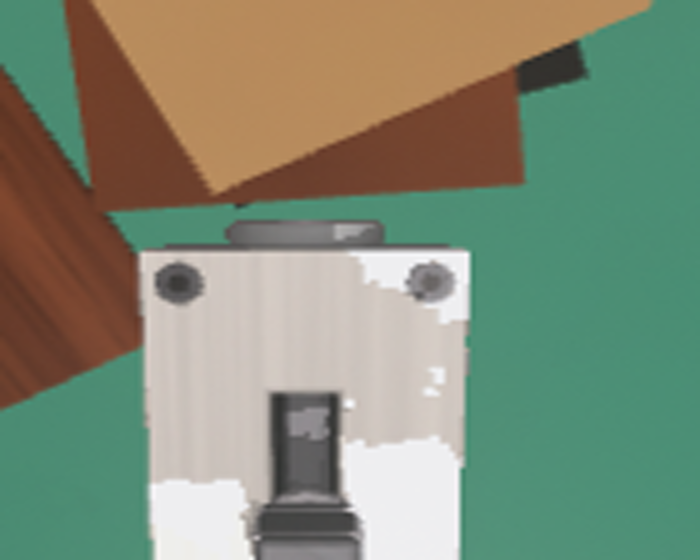

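View pics/side2.png

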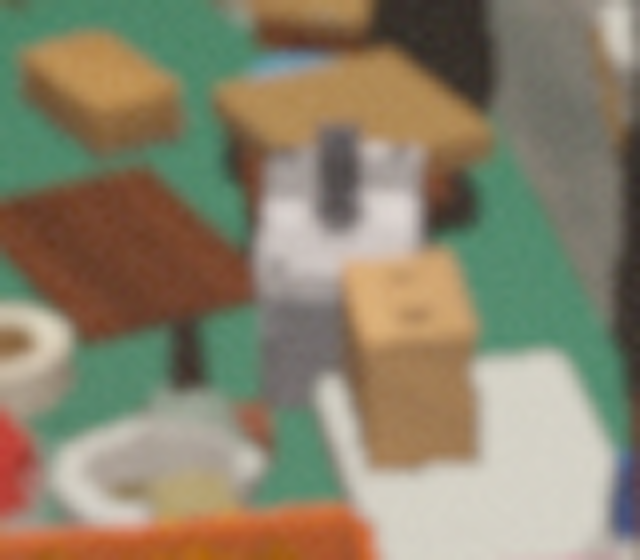

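```bash
python3 - <<'E'
from h import *
c=dict(np.load("w11.npz")); W=np.linalg.inv(c["M"])
t=viewer.capture("side")
for hz in (63,66,70,83):
    base=np.array([450.9-.8,169.0,hz]); row=[]
    Y=np.array([.2046,.979,0])
    # collar underside front rim, head top face near/far edges in w11 view coords
    for p in (base+11*Y, base+[0,0,5]+11*Y, base+[0,0,39]+9*Y, base+[0,0,39]-9*Y):
        q=W[:3,:3]@p+W[:3,3]; row.append(round((c["fy"]*q[1]/q[2]+c["cy"]-130+.4)*3))
    T=t["camera_from_world"]; 
    for p in(base,base+[0,0,39]):
        q=T[:3,:3]@p+T[:3,3]; row.append(((np.array([t["fx"]*q[0]/q[2]+t["cx"]-270,t["fy"]*q[1]/q[2]+t["cy"]-150])+.4)*8).round())
    print(hz,row)
E
```

```text
63 [301, 312, 420, 525, array([335., 219.]), array([333., 130.])]
66 [307, 319, 431, 538, array([335., 212.]), array([332., 123.])]
70 [316, 328, 447, 556, array([334., 203.]), array([332., 114.])]
83 [349, 363, 506, 624, array([334., 174.]), array([331.,  83.])]
```

View pics/top2.png

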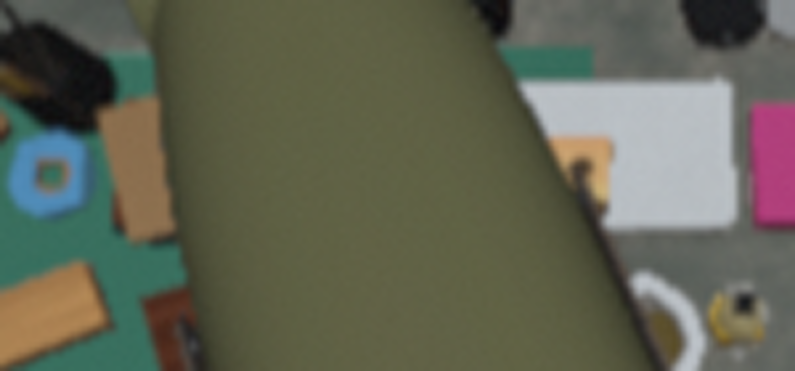

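The head's top edges at rows 412 and 520 match a collar at 63 mm (420 and 525 predicted). At 66 mm they'd be at 431 and 538. The pin is home, so I'm handing in.

```bash
python3 - <<'E'
from cell import r,order
print(order.job_done(), r.state()["time"])
E
```

```text
the job is handed in; nothing more can be done
the job is handed in; nothing more can be done
```

The pin is in the hidden hole with its collar on the cover, and I let go and handed the job in at about 14 s of the 58 s; no verdict is reported.

**What I did:** I gripped the pin by its head at 80 N and lifted it out of the stand. I lowered it through the flaps near the slot's -y end, onto the lock plate at about 4 N. I then slid the tip about 7 mm along +y until the force vanished over the hole. From there I pressed it home, opened the gripper and backed off about 120 mm above.

**Last checks:**
- **Seating:** the pin met a firm stop about 15 mm below where it had touched the plate. In the wrist picture the head's top edges (rows 412 and 520) best fit a collar height of 63 mm (420 and 525 predicted). The side picture agrees to about 2 mm, and the pin looks upright in both.
- **Forces:** the highest wrist reading was about 15 N, at the final press. I only read the force at the end of each move, so brief peaks in between were not seen.
- **Bystanders:** the arm stayed clear of the sanding block, rest block and whetstone. I did not measure their positions afterwards.

**What disagreed:** before insertion, the measured tool position put the pin about 1.2 mm off the slot's centre line, while the wrist picture showed it centred. I followed the picture, and the pin went in without touching the cover. The last top picture was no use as a check because the arm hid the housing.

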